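Swing the flange plate to its set stop and secure it with the pin

TASK

Push the swing plate near its free corner so that it turns on its pivot pin until it rests against the tip of the stop screw in the red bracket, then keep it pressed there with a steady push of about 10 N (between 9 and 11 N, never as much as 13 N) for two seconds. Then take the yellow-headed locking pin out of its block and, without forcing it, put it down through the slot in the plate into the hole of the base until its head sits on the plate, and let go. Leave the mug and the pipe clamp alone.

Things in the scene. Friction and masses are not known exactly. Their poses are not given: they have to be found in the camera images.
- fixture_base: dark steel base of the fixture, 210 x 250 x 18 mm, fixed to the desk; origin at the centre of its underside. Its +x points roughly away from the robot, +y roughly to the left.
- pivot (a point): point on the base's top face (18 mm above the desk) on the axis of the fixed pivot pin, (25, 80) mm in the base frame; a 30 mm brass washer and a screw head above the plate reach 42 mm above the desk. Axes as the base's.
- base_hole (a point): centre of the upper mouth of the 12 mm through hole in the base that takes the locking pin, at (25, -55, 18) mm in the base frame. The plate's slot (12 mm wide, 36 mm along plate x, centred at (0, -135) mm in the plate frame, 14 mm deep) lies over it once the plate is at the stop.
- swing_plate: loose grey metal plate, 90 x 200 x 14 mm, about 0.5 kg (varies), flat on the base, turning on the pivot pin with play and friction; it stays where left. Origin on the pivot axis at its underside (18 mm above the desk); own x -45 to +45 mm, own y +30 to -170 mm. A blue disc with a flange, 34 mm radius, at (0, -66) mm, stands 12 mm over it. At the stop it is parallel to the base to 0.08 rad.
- push_corner (a point): the place to push: on the plate's -x edge face, 20 mm from its free corner, half-way up the plate's thickness: (-45, -150, 7) mm in the plate frame. Push toward plate +x; this turns the plate counter-clockwise from above (at the start its free end is swung clockwise, toward the robot). Dragging the plate alone takes about 1 to 3 N here.
- pin_block: black plastic block, 50 x 50 x 34 mm, fixed to the desk, with a vertical 12 mm hole in its middle in which the locking pin stands at the start; origin at the centre of its underside.
- lock_pin_mid (a point): middle of the loose locking pin (60 g, 54 mm long), z along it: steel shank 10 mm in diameter from 27 mm below this point (chamfered foot) to 1 mm above; then a yellow head: 20 mm flange 3 mm high, round 18 mm grip from 5 to 27 mm above this point. In the block this point is 33 mm above the desk, fully home in the fixture 31 mm (13 mm above base_hole).
- clamp: loose aluminium pipe clamp, about 67 x 88 x 27 mm, a bystander; origin at its underside.
- mug: loose green mug, about 86 x 118 x 96 mm with its handle, a bystander; origin at its underside.
- stop_bracket: red stop bracket on the base, 18 x 34 x 30 mm; origin on the base's top at the middle of its face toward the plate, (82, -20) mm in the base frame. Through it goes a stiff 10 mm stop screw, axis 7.5 mm above the base, whose tip sticks out 5 to 19 mm toward the plate, differently each time and not measured: find it by feel. A push at push_corner, less friction, bears on it 1.5-fold.
Mind the look-alikes: they are no part of the job. Of the things shaped like the part that bears lock_pin_mid, the yellow one is meant.

How it is judged:
By the outcome, as a careful person would: the job done as asked, in the order asked, and still so for the second after the job is handed in, with the robot touching nothing.
It also fails if it takes over 72 s, if anything falls off the work surface, if the arm or the gripper's body presses on something with over 40 N, if the wrist force passes 120 N, or if a joint passes its speed limit or range.

ROBOT

A 7-joint arm with a two-finger parallel gripper is mounted at the origin on a cart in front of the work surface, level with it; the furniture and walls round the work are solid. World frame = base frame: x ahead of the robot, y to its left, z up, the work surface at z = 0. Lengths are in m, angles in rad, forces in N, time in s.
With the tool pointing down it reaches from about 0.4 to 0.85 m from the base axis. Payload 10.4 kg.
Tool frame: the origin (TCP) lies at the very end of the fingers, on their centre line; the grasp point (between the pads) lies 19 mm behind it (manip.grip_point_offset is the z of the grasp point in the tool frame, in m); z points along the fingers, y is the direction in which the jaws open and shut (so a half turn about z gives the same grasp; the last joint's range is limited). The gripper opens to 85 mm and grips with 20 to 120 N. Pads are 22 mm wide; open, the fingers measure 114 mm over their backs; the gripper's body (76 mm by 85 mm) begins 54 mm behind the grasp point. The pads swing forward as they close: fully open they stand 13 mm farther back than shut.
Start: joints at [-1.129, 0.332, -0.065, 1.46, 0.022, 1.35, -0.088], TCP at [0.28, 0.559, 0.231] pointing down, gripper open.
Joint ranges: [-2.6, 2.6], [-0.5, 2.12], [-1.47, 1.34], [0.16, 2.42], [-1.27, 4.41], [0.06, 2.06], [-2.6, 2.6]. Speed limits (rad/s): [2.22, 2.22, 2.79, 2.79, 3.14, 3.14, 3.14].

INTERFACE

Orientations are given as a unit quaternion [x, y, z, w].
In Python, from workcell import manip, camera, get_calibration, hand_in gives the robot as it stands.
- The arm moves only by the shell command python3 -m pendant 'ROWS' [FORCE]. ROWS is JSON, a list of rows, each a list of 5 numbers: the shift along the tool's x, y, z in units of 40 mm (1.0 is 40 mm), then the turn about the tool's z in units of 6 degrees (1.0 is 6 degrees), then the closure, from 0 (fully open) to 1 (shut). A call has 1 to 5 rows; each row is the pose to reach, as a shift and turn from the pose commanded when the call began, along the tool's axes at that moment; what a row does not reach only later rows make up. A row lasts 1/8 s, in which the tool goes at most 62.5 mm and 10.7 degrees, less where a joint would pass 70% of its speed; a pose out of reach is approached as far as the arm can. A call with a gripper value outside its range is refused whole. The fingers move at their own pace and stop on an object; FORCE is the grip in N (left out, the last holds). Time passes only in rows, so rows that repeat a pose let the fingers close. It gives the time, the measured TCP pose, the force and the opening at its end, in the units of the state.
- manip.get_obs(): the state, without advancing time (a new reading comes with each control period).
- camera(name): name is "scene" or "top"; returns (picture, depth): 420x560x3 uint8, red, green, blue; 420x560 float32, m along the optical axis (not along the pixel's ray), 0 where there is no reading.
- get_calibration(name): a dict with "vfov" (degrees; the focal length in pixels is half the picture's height over the tangent of half this angle, whatever the lens; pixels are square), "cx", "cy" (the principal point, pixels), "position" and "rotation" of the camera in the world. Camera axes: x right, y down, z forward; pixel columns grow to the right and rows downward; lengths in m; the calibration is good to about 2 mm. A picture is of the moment at which its call begins. get_calibration takes no time and is no camera call.
- hand_in(): hands the job in, once; it reports no verdict.
The state is a dict: "clock": time; "joint_pos": joint angles; "joint_velocities": joint speeds; "tau": joint torques, N m; "position": TCP position; "ee_rot": TCP orientation; "ft_force": force on the tool from outside, world axes, zero at the start; "torque": the same for the moment, N m; "grip_width": opening from 0.0 (shut) to 1.0 (fully open).
Only numpy, scipy, OpenCV 4.12 (cv2) and the standard library are available. Lean on these libraries where they do the work, as an engineer would, in place of code of your own. Each camera call takes 0.05 s, during which the arm holds its last target.

## Working session

There is one attempt and no reset: what is moved stays moved. The work goes in short steps, Python scripts to look and compute and a shell command to move; the robot and the scene stay as the last step left them, time stands still between calls to the robot, and variables do not carry over. Pictures are saved under pics/ and viewed, and the job is handed in when it is done.

```bash
ls; mkdir -p pics; cat > h.py <<'E'
import numpy as np, cv2
from workcell import manip, camera, get_calibration, hand_in
from scipy.spatial.transform import Rotation as R
def cal(n):
    c=get_calibration(n); f=210/np.tan(np.radians(c['vfov'])/2)
    Rm=np.array(c['rotation'],float)
    if Rm.size==4: Rm=R.from_quat(Rm.ravel()).as_matrix()
    return f,c['cx'],c['cy'],np.array(c['position']),Rm.reshape(3,3)
def ray(n,u,v,z):
    f,cx,cy,p,Rm=cal(n); d=Rm@np.array([(u-cx)/f,(v-cy)/f,1]); return p+d*(z-p[2])/d[2]
def dep(n,u,v,d):
    f,cx,cy,p,Rm=cal(n); return p+Rm@(np.array([(u-cx)/f,(v-cy)/f,1])*d)
def proj(n,P):
    f,cx,cy,p,Rm=cal(n); q=Rm.T@(np.array(P)-p); return cx+f*q[0]/q[2],cy+f*q[1]/q[2]
def cloud(n,D):
    f,cx,cy,p,Rm=cal(n); v,u=np.mgrid[0:420,0:560]
    q=np.stack([(u-cx)/f*D,(v-cy)/f*D,D],-1); return q@Rm.T+p
E
python3 - <<'E'
from h import *
for n in ['scene','top']:
    print(get_calibration(n))
    im,d=camera(n); cv2.imwrite(f'pics/{n}0.png',im[:,:,::-1]); np.save(f'{n}0.npy',d); np.save(f'{n}0im.npy',im)
print(manip.get_obs(), manip.grip_point_offset)
E
```

```text
pics
{'vfov': 56.653092174529185, 'cx': 277.2050247051187, 'cy': 209.4755942229813, 'position': array([0.08285087, 0.94339759, 0.42233937]), 'rotation': array([-0.23483169,  0.79856164, -0.53248674,  0.15365952])}
{'vfov': 53.77612015014202, 'cx': 284.06769131755095, 'cy': 211.51133113890612, 'position': array([0.31488591, 0.2317143 , 1.07324449]), 'rotation': array([ 0.70906717, -0.69787386,  0.06972297, -0.07303785])}
{'clock': 0.1, 'joint_pos': array([-1.12858601,  0.3328217 , -0.06469179,  1.46083416,  0.02158617,
        1.34989262, -0.08852097]), 'joint_velocities': array([ 0.00121101, -0.00315943,  0.00113464, -0.00225281, -0.00138332,
        0.00060011,  0.00101572]), 'tau': array([ 1.54600591e-03, -6.26744127e+01,  4.93766635e-02, -3.92431962e+01,
        1.63391617e-02,  6.84586572e-03, -3.37795370e-05]), 'position': array([0.28001532, 0.55840079, 0.23059839]), 'ee_rot': array([ 2.30324984e-01,  9.73113562e-01, -6.18394100e-04, -1.23347081e-04]), 'ft_force': array([-1.75358644, -0.54321543,  0.29732367]), 'torque': array([-0.02889153,  0.00959971, -0.00937148]), 'grip_width': 0.9979039501041738} -0.0187
```

View pics/scene0.png

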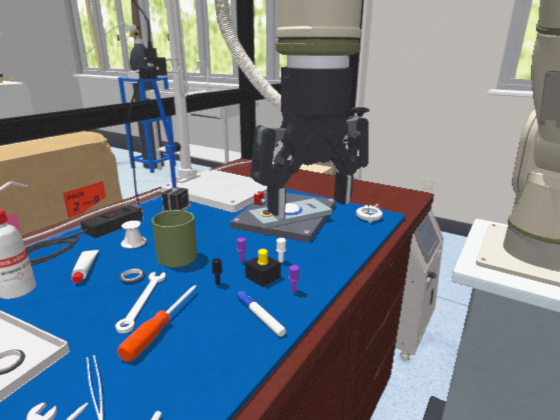

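View pics/top0.png

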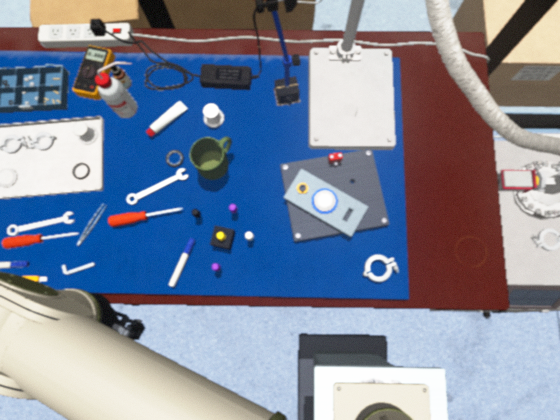

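```bash
python3 - <<'E'
from h import *
print(proj('top',[0,0,0]),proj('top',[0.28,0.558,0.23]),proj('scene',[0.28,0.558,0.23]))
for a in [(0.5,0,0),(0.5,0.2,0)]: print(proj('top',a),proj('scene',a))
im=np.load('top0im.npy'); cv2.imwrite('pics/t_crop.png',cv2.resize(im[140:300,180:420,::-1],None,fx=3.3,fy=3.3,interpolation=cv2.INTER_CUBIC))
im=np.load('scene0im.npy'); cv2.imwrite('pics/s_crop.png',cv2.resize(im[170:310,150:400,::-1],None,fx=3.2,fy=3.2,interpolation=cv2.INTER_CUBIC))
E
```

```text
(np.float64(380.55137334404094), np.float64(432.95613875736103)) (np.float64(120.5340007015678), np.float64(311.6770594986373)) (np.float64(310.7435115531855), np.float64(218.9191833742091))
(np.float64(374.7295306420702), np.float64(225.92298432309477)) (np.float64(331.83624334994624), np.float64(208.45343450248274))
(np.float64(298.52914819112306), np.float64(224.74386795460507)) (np.float64(296.536865616707), np.float64(234.79749052328037))
```

View pics/t_crop.png

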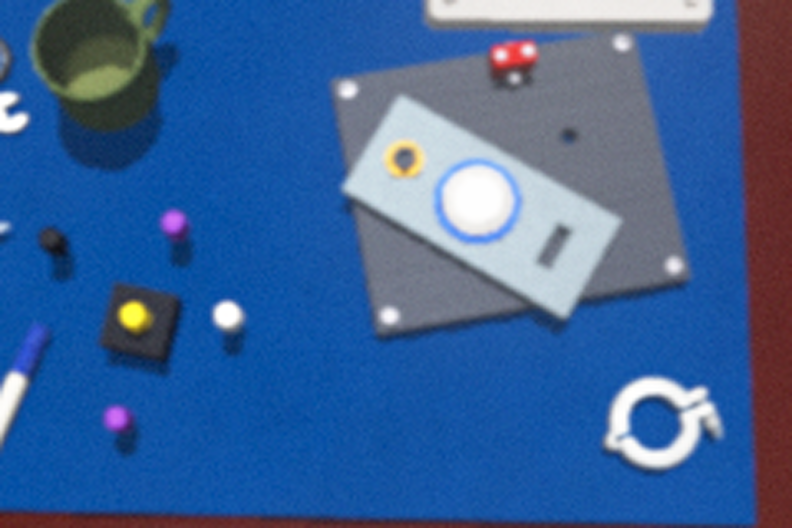

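View pics/s_crop.png

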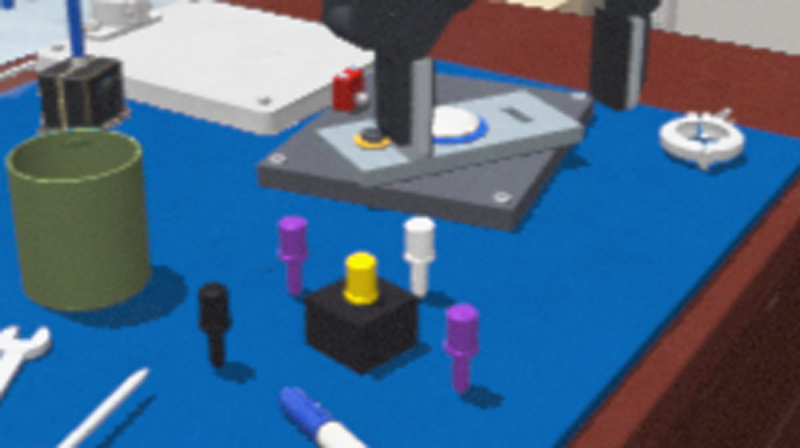

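```bash
python3 - <<'E'
from h import *
c=lambda u,v:((u+.5)/3.3+180-.5,(v+.5)/3.3+140-.5)
def p(n,u,v,z): 
    q=ray('top',*c(u,v),z); print(n,np.round(q*1000,1)); return q
print('base')
C=[p(a,u,v,.018) for a,u,v in [('TL',333,80),('TR',633,33),('BR',690,282),('BL',380,337)]]
cen=sum(C)/4; print('cen',cen)
# fit rect: TL=(105,125) TR=(105,-125) BR=(-105,-125) BL=(-105,125)
def fit(src,dst):
    s=np.array(src);d=np.array(dst)[:,:2];sc=s.mean(0);dc=d.mean(0)
    H=(s-sc).T@(d-dc); th=np.arctan2(H[0,1]-H[1,0],H[0,0]+H[1,1]); Rm=np.array([[np.cos(th),-np.sin(th)],[np.sin(th),np.cos(th)]])
    t=dc-Rm@sc; print('th',th,'t',t,'res mm',np.round((s@Rm.T+t-d)*1000,1).tolist()); return th,t,Rm
th,t,Rm=fit([(.105,.125),(.105,-.125),(-.105,-.125),(-.105,.125)],C)
for n,q in dict(pivot=(.025,.08),hole=(.025,-.055),stop=(.082,-.02)).items():
    w=Rm@np.array(q)+t; print(n,w); print(np.array(proj('top',[*w,.018])))
print('hole px', p('hole',569,134,.018))
print('plate')
P=[p(a,u,v,.032) for a,u,v in [('+x+y',402,95),('+x-y',621,219),('-x-y',567,320),('-x+y',343,188)]]
print('PLATE');fit([(.045,.03),(.045,-.17),(-.045,-.17),(-.045,.03)],P)
p('washer',404,158,.036);p('slot',555,246,.032)
p('disc',478,200,.044)
p('yellow',134,317,.06); 
print('block');[p('b',u,v,.034) for u,v in [(115,285),(180,296),(165,360),(102,344)]]
p('white',228,316,.05);p('pur1',174,224,.05);p('pur2',117,419,.05);p('blk',51,241,.05)
p('clamp',655,422,.02);p('mug',88,55,.09)
p('red',513,55,.048)
# depth check
D=np.load('top0.npy')
for u,v in [(134,317),(478,200),(520,260),(640,200)]:
    a,b=c(u,v); print(np.round(dep('top',a,b,D[int(round(b)),int(round(a))])*1000,1))
E
```

```text
base
TL [660.5 249.9  18. ]
TR [704.2   6.9  18. ]
BR [499.6 -32.3  18. ]
BL [452.5 209.7  18. ]
cen [0.57919914 0.10853135 0.018     ]
th 0.1871230443691996 t [0.57919914 0.10853135] res mm [[-1.4, 1.0], [1.5, -1.6], [-0.3, -1.5], [0.3, 2.1]]
pivot [0.58888009 0.19178566]
[302.17944847 190.29060256]
hole [0.61399454 0.05914228]
[352.53004429 181.81695718]
stop [0.66348836 0.10413518]
[335.30474018 163.63046179]
hole [618.2  60.3  18. ]
hole px [0.61824377 0.0602687  0.018     ]
plate
+x+y [644.3 194.6  32. ]
+x-y [546.1  23.2  32. ]
-x-y [466.1  66.6  32. ]
-x+y [567.6 240.2  32. ]
PLATE
th -0.5232706625274394 t [0.59101427 0.19178474] res mm [[0.7, 0.7], [-1.1, -1.1], [1.0, 0.5], [-0.6, 0.0]]
washer [591.6 192.8  36. ]
slot [523.9  74.9  32. ]
disc [556.8 135.7  44. ]
yellow [459.2 394.7  60. ]
block
b [487.5 414.8  34. ]
b [479.7 364.3  34. ]
b [430.2 373.7  34. ]
b [441.7 422.4  34. ]
white [462.5 325.3  50. ]
pur1 [532.9 369.1  50. ]
pur2 [383.8 405.4  50. ]
blk [518.1 462.6  50. ]
clamp [390.2  -1.3  20. ]
mug [653.9 434.1  90. ]
red [673.4 108.1  48. ]
[459.1 394.7  60.3]
[556.9 135.6  43.3]
[512.8 101.9  29.9]
[565.1   4.8  17.1]
```

```bash
cat >> h.py <<'E'
def tool():
    o=manip.get_obs(); Rm=R.from_quat(o['ee_rot']).as_matrix(); return o,np.array(o['position']),Rm
def to(P,xang=None):
    "units to world point P, and turn so tool x points at angle xang (deg)"
    o,p,Rm=tool(); d=Rm.T@(np.array(P)-p)/.04
    a=np.degrees(np.arctan2(Rm[1,0],Rm[0,0])); t=0 if xang is None else -((xang-a+180)%360-180)/6
    print('shift',np.round(d,3),'turn',round(t,2),'xang',round(a,2),'tilt',np.round(Rm[2],4))
E
python3 - <<'E'
from h import *
to((.440,.106,.231),150); to((.440,.106,.022),150)
E
```

```text
shift [-8.645e+00 -8.317e+00  1.000e-03] turn 0.56 xang 153.37 tilt [-0.     -0.0013 -1.    ]
shift [-8.645 -8.311  5.226] turn 0.56 xang 153.37 tilt [-0.     -0.0013 -1.    ]
```

```bash
python3 -m pendant '[[-1,-1,0,0.2,1],[-2,-2,0,0.5,1],[-3,-3,0,0.56,1],[-4,-4,0,0.56,1],[-5,-4.9,0.5,0.56,1]]' 40
python3 -m pendant '[[-1,-1,0.5,0,1],[-2,-2,1,0,1],[-3,-3,2,0,1],[-3.645,-3.4,3,0,1],[-3.645,-3.4,3,0,1]]'
python3 -c "
from h import *
to((.440,.106,.022),150)"
```

```text
clock: 0.72
position: [0.372, 0.2924, 0.2121]
ee_rot: [0.259, 0.966, 0.001, 0.001]
ft_force: [0.8, 0.4, 0.0]
grip_width: 0.0
clock: 1.35
position: [0.4279, 0.0999, 0.0885]
ee_rot: [0.261, 0.965, -0.002, -0.002]
ft_force: [-0.8, 0.2, -0.3]
grip_width: -0.004
shift [-0.189  0.293  1.661] turn -0.04 xang 149.75 tilt [ 0.0028 -0.005  -1.    ]
```

```bash
python3 -m pendant '[[0,0,0,0,1],[0,0,0,0,1]]'
python3 -c "
from h import *
to((.440,.106,.022),150)
im,d=camera('scene'); cv2.imwrite('pics/s1.png',cv2.resize(im[120:300,200:440,::-1],None,fx=3.3,fy=3.3))
im,d=camera('top'); cv2.imwrite('pics/t1.png',cv2.resize(im[140:300,240:420,::-1],None,fx=3.3,fy=3.3))"
```

```text
clock: 1.6
position: [0.4298, 0.1046, 0.0923]
ee_rot: [0.258, 0.966, 0.001, 0.001]
ft_force: [0.0, 0.2, -0.6]
grip_width: -0.001
shift [-0.202  0.156  1.757] turn 0.02 xang 150.12 tilt [-8.0e-04  1.7e-03 -1.0e+00]
```

View pics/s1.png

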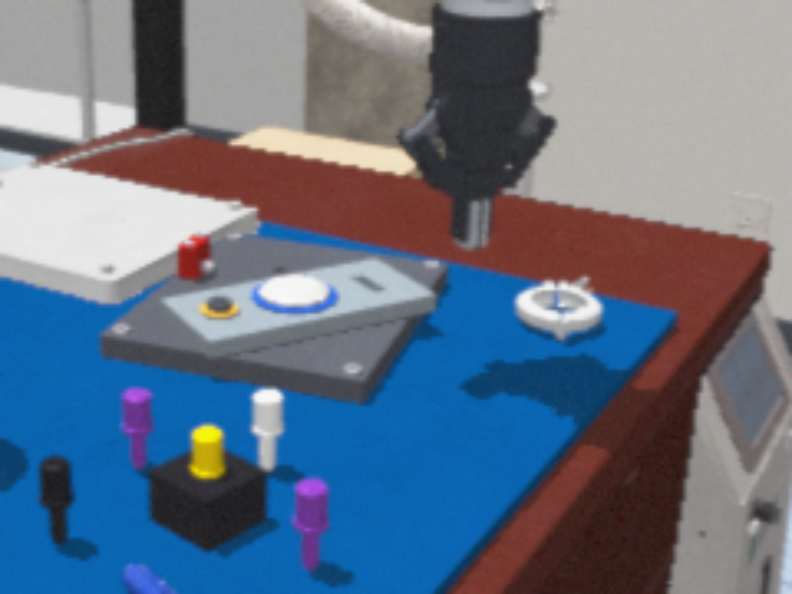

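View pics/t1.png

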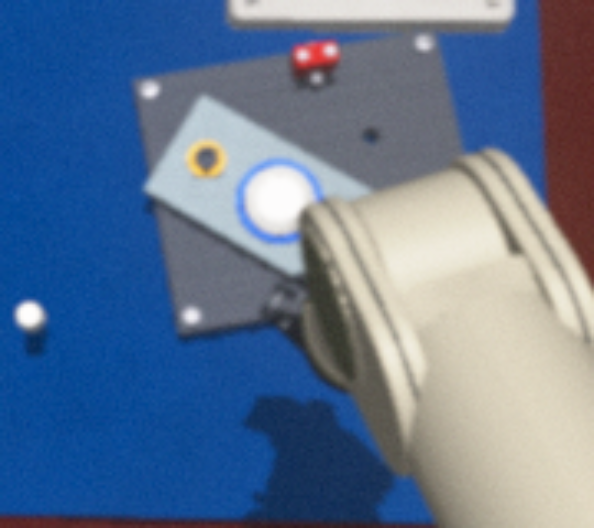

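```bash
python3 -m pendant '[[-0.2,0.15,0.8,0,1],[-0.2,0.15,1.6,0,1],[-0.2,0.15,1.755,0,1],[-0.2,0.15,1.755,0,1],[-0.2,0.15,1.755,0,1]]'
python3 -c "
from h import *
print(tool()[1]);to((.440,.106,.022),150)"
```

```text
clock: 2.33
position: [0.4401, 0.1049, 0.0223]
ee_rot: [0.259, 0.966, 0.001, 0.001]
ft_force: [0.2, 0.7, 0.1]
grip_width: -0.001
[0.44010601 0.10486671 0.02234148]
shift [0.016 0.023 0.009] turn 0.0 xang 150.02 tilt [-0.001   0.0018 -1.    ]
```

```bash
python3 -m pendant '[[-0.3,0,0,0,1],[-0.5,0,0,0,1],[-0.65,0,0,0,1],[-0.7,0,0,0,1],[-0.7,0,0,0,1]]'
python3 -m pendant '[[-0.05,0,0,0,1],[-0.1,0,0,0,1],[-0.15,0,0,0,1],[-0.15,0,0,0,1]]'
python3 - <<'E'
import numpy as np
for D in [2,4,6,8,10]:
    a=np.radians(D);c,s=np.cos(a),np.sin(a);r=np.array([-57,-150]);d=np.array([c*r[0]-s*r[1],s*r[0]+c*r[1]])-r
    print(D,np.round([-d[0]/40,d[1]/40,-D/6],3))
E
```

```text
clock: 2.95
position: [0.4635, 0.0903, 0.021]
ee_rot: [0.259, 0.966, -0.0, -0.0]
ft_force: [0.4, 0.1, 0.5]
grip_width: -0.001
clock: 3.45
position: [0.4687, 0.0874, 0.021]
ee_rot: [0.259, 0.966, -0.0, -0.0]
ft_force: [-2.0, -0.4, 0.3]
grip_width: -0.001
2 [-0.132 -0.047 -0.333]
4 [-0.265 -0.09  -0.667]
6 [-0.4   -0.128 -1.   ]
8 [-0.536 -0.162 -1.333]
10 [-0.673 -0.19  -1.667]
```

```bash
python3 -m pendant '[[-0.132,-0.047,0,-0.333,1],[-0.265,-0.09,0,-0.667,1],[-0.4,-0.128,0,-1,1],[-0.536,-0.162,0,-1.333,1],[-0.673,-0.19,0,-1.667,1]]'
python3 -m pendant '[[-0.132,-0.047,0,-0.333,1],[-0.265,-0.09,0,-0.667,1],[-0.4,-0.128,0,-1,1],[-0.536,-0.162,0,-1.333,1],[-0.673,-0.19,0,-1.667,1]]'
python3 -c "
from h import *
o,p,Rm=tool();print(p,o['ft_force']);to((.5,.1,.022),170)
im,d=camera('scene'); cv2.imwrite('pics/s2.png',cv2.resize(im[120:300,200:440,::-1],None,fx=3.3,fy=3.3))"
```

```text
clock: 4.08
position: [0.4881, 0.0674, 0.021]
ee_rot: [0.173, 0.985, 0.0, -0.0]
ft_force: [-1.4, 0.7, -0.2]
grip_width: 0.001
clock: 4.7
position: [0.5109, 0.0511, 0.021]
ee_rot: [0.086, 0.996, 0.0, -0.0]
ft_force: [-2.0, 1.0, 0.7]
grip_width: 0.001
[0.51085799 0.05107557 0.0209824 ] [-2.02594696  0.98666015  0.65249527]
shift [ 0.478  1.158 -0.025] turn 0.02 xang 170.09 tilt [ 5.e-04  1.e-04 -1.e+00]
```

View pics/s2.png

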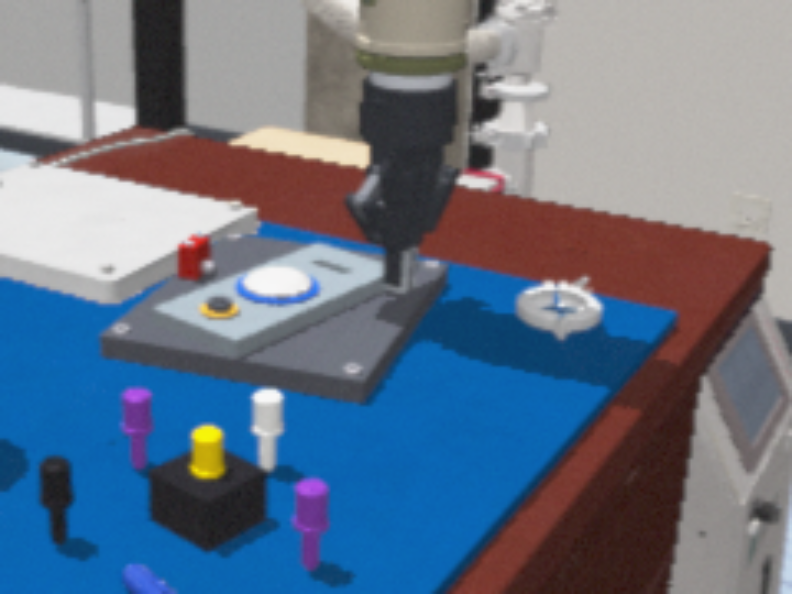

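```bash
python3 -m pendant '[[-0.132,-0.047,0,-0.333,1],[-0.265,-0.09,0,-0.667,1],[-0.4,-0.128,0,-1,1],[-0.536,-0.162,0,-1.333,1],[-0.673,-0.19,0,-1.667,1]]'
python3 -m pendant '[[-0.066,-0.024,0,-0.167,1],[-0.132,-0.047,0,-0.333,1],[-0.198,-0.07,0,-0.5,1]]'
python3 -c "
from h import *
o,p,Rm=tool();print(p,o['ft_force']);to((.5,.1,.022),170)
r=p[:2]-[.59,.192];a=np.arctan2(Rm[1,0],Rm[0,0])-np.pi;c,s=np.cos(a),np.sin(a);print(c*r[0]+s*r[1],-s*r[0]+c*r[1])
for D in [.5,1,1.5,2]:
    a=np.radians(D);c,s=np.cos(a),np.sin(a);r=np.array([-55,-151]);d=np.array([c*r[0]-s*r[1],s*r[0]+c*r[1]])-r
    print(D,np.round([-d[0]/40,d[1]/40,-D/6],4))
"
```

```text
clock: 5.38
position: [0.536, 0.0391, 0.021]
ee_rot: [-0.001, 1.0, 0.0, -0.0]
ft_force: [-1.6, 1.0, 0.4]
grip_width: 0.0
clock: 5.75
position: [0.5441, 0.0361, 0.021]
ee_rot: [-0.027, 1.0, 0.0, -0.0]
ft_force: [-1.3, 1.1, 0.2]
grip_width: 0.002
[0.54408406 0.03612177 0.0210247 ] [-1.3260913   1.05443418  0.21557655]
shift [ 1.015  1.654 -0.024] turn 2.18 xang -176.94 tilt [ 1.e-04  1.e-04 -1.e+00]
-0.05417583569706552 -0.15320337511199916
0.5 [-0.033  -0.0119 -0.0833]
1 [-0.0661 -0.0234 -0.1667]
1.5 [-0.0993 -0.0347 -0.25  ]
2 [-0.1326 -0.0457 -0.3333]
```

```bash
python3 -m pendant '[[-0.033,-0.012,0,-0.083,1],[-0.066,-0.023,0,-0.167,1],[-0.066,-0.023,0,-0.167,1]]'
python3 -m pendant '[[-0.016,-0.006,0,-0.042,1],[-0.033,-0.012,0,-0.083,1],[-0.049,-0.018,0,-0.125,1],[-0.066,-0.023,0,-0.167,1]]'
python3 -m pendant '[[-0.016,-0.006,0,-0.042,1],[-0.033,-0.012,0,-0.083,1],[-0.033,-0.012,0,-0.083,1]]'

```

```text
clock: 6.12
position: [0.5469, 0.0352, 0.0211]
ee_rot: [-0.035, 0.999, -0.0, 0.0]
ft_force: [-0.6, 0.2, -0.2]
grip_width: -0.0
clock: 6.62
position: [0.5495, 0.0345, 0.0211]
ee_rot: [-0.044, 0.999, 0.0, -0.0]
ft_force: [-0.9, -0.5, 0.6]
grip_width: 0.001
clock: 7.0
position: [0.5509, 0.0342, 0.0211]
ee_rot: [-0.048, 0.999, 0.0, 0.0]
ft_force: [-1.0, -0.2, 0.4]
grip_width: -0.002
```

```bash
python3 -m pendant '[[-0.01,-0.004,0,-0.028,1],[-0.02,-0.008,0,-0.055,1],[-0.033,-0.012,0,-0.083,1]]'
python3 -m pendant '[[-0.01,-0.004,0,-0.028,1],[-0.02,-0.008,0,-0.055,1],[-0.033,-0.012,0,-0.083,1]]'

```

```text
clock: 7.38
position: [0.5522, 0.0339, 0.0211]
ee_rot: [-0.053, 0.999, 0.0, -0.0]
ft_force: [-1.8, 0.2, 1.4]
grip_width: -0.002
clock: 7.75
position: [0.5536, 0.0335, 0.0211]
ee_rot: [-0.057, 0.998, 0.0, 0.0]
ft_force: [-0.3, 0.1, 1.7]
grip_width: -0.004
```

```bash
python3 -m pendant '[[-0.01,-0.004,0,-0.028,1],[-0.02,-0.008,0,-0.055,1],[-0.02,-0.008,0,-0.055,1]]'
python3 -m pendant '[[-0.01,-0.004,0,-0.028,1],[-0.02,-0.008,0,-0.055,1],[-0.02,-0.008,0,-0.055,1]]'

```

```text
clock: 8.12
position: [0.5545, 0.0333, 0.0211]
ee_rot: [-0.06, 0.998, 0.0, 0.0]
ft_force: [-1.9, -0.1, 0.8]
grip_width: 0.001
clock: 8.5
position: [0.5553, 0.033, 0.0211]
ee_rot: [-0.063, 0.998, 0.0, 0.0]
ft_force: [-1.4, 0.1, 0.9]
grip_width: 0.0
```

```bash
python3 -m pendant '[[-0.01,-0.004,0,-0.028,1],[-0.02,-0.008,0,-0.055,1],[-0.02,-0.008,0,-0.055,1]]'
python3 -m pendant '[[-0.01,-0.004,0,-0.028,1],[-0.02,-0.008,0,-0.055,1],[-0.02,-0.008,0,-0.055,1]]'

```

```text
clock: 8.88
position: [0.5561, 0.0329, 0.0211]
ee_rot: [-0.065, 0.998, 0.0, 0.0]
ft_force: [-0.2, 1.3, 1.3]
grip_width: 0.002
clock: 9.25
position: [0.5569, 0.0326, 0.0211]
ee_rot: [-0.068, 0.998, 0.0, 0.0]
ft_force: [-0.9, 0.0, -0.0]
grip_width: 0.001
```

```bash
python3 -m pendant '[[-0.01,-0.004,0,-0.028,1],[-0.02,-0.008,0,-0.055,1],[-0.02,-0.008,0,-0.055,1]]'
python3 -m pendant '[[-0.01,-0.004,0,-0.028,1],[-0.02,-0.008,0,-0.055,1],[-0.02,-0.008,0,-0.055,1]]'

```

```text
clock: 9.62
position: [0.5578, 0.0324, 0.0211]
ee_rot: [-0.071, 0.997, 0.0, 0.0]
ft_force: [-1.6, 1.2, 0.7]
grip_width: 0.001
clock: 10.0
position: [0.5586, 0.0323, 0.0211]
ee_rot: [-0.074, 0.997, 0.0, 0.0]
ft_force: [-1.8, -0.3, -0.3]
grip_width: 0.002
```

```bash
python3 -m pendant '[[-0.01,-0.004,0,-0.028,1],[-0.02,-0.008,0,-0.055,1],[-0.02,-0.008,0,-0.055,1]]'

```

```text
clock: 10.38
position: [0.5595, 0.032, 0.0211]
ee_rot: [-0.077, 0.997, 0.0, 0.0]
ft_force: [-1.4, 0.1, -0.1]
grip_width: 0.0
```

```bash
python3 -m pendant '[[-0.01,-0.004,0,-0.028,1],[-0.02,-0.008,0,-0.055,1],[-0.02,-0.008,0,-0.055,1]]'
python3 -c "
from h import *
im,d=camera('scene'); cv2.imwrite('pics/s3.png',cv2.resize(im[160:260,230:350,::-1],None,fx=6,fy=6,interpolation=cv2.INTER_CUBIC))"
```

```text
clock: 10.75
position: [0.5603, 0.0319, 0.0211]
ee_rot: [-0.08, 0.997, 0.0, 0.0]
ft_force: [-1.2, 0.8, -0.0]
grip_width: 0.003
```

View pics/s3.png

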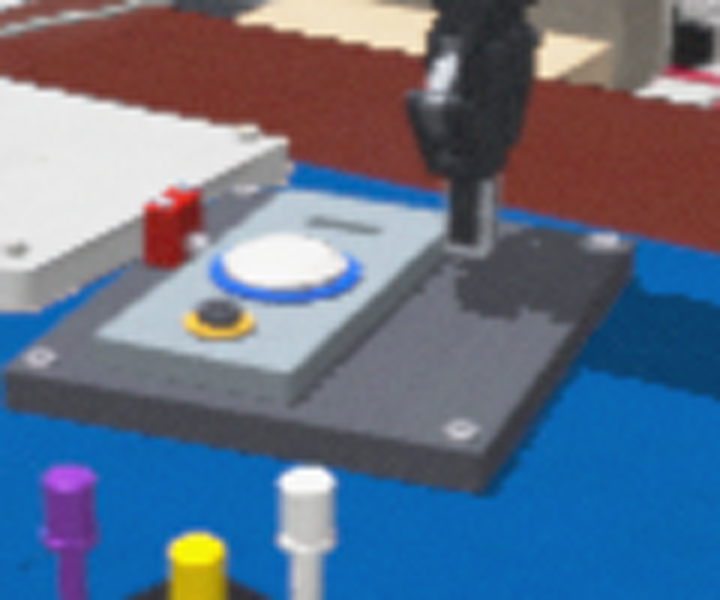

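```bash
python3 -m pendant '[[-0.01,-0.004,0,-0.028,1],[-0.02,-0.008,0,-0.055,1],[-0.02,-0.008,0,-0.055,1]]'

```

```text
clock: 11.18
position: [0.5611, 0.0317, 0.0211]
ee_rot: [-0.083, 0.997, 0.0, 0.0]
ft_force: [-0.5, 0.2, 0.9]
grip_width: -0.002
```

```bash
python3 -m pendant '[[-0.01,-0.004,0,-0.028,1],[-0.02,-0.008,0,-0.055,1],[-0.02,-0.008,0,-0.055,1]]'

```

```text
clock: 11.55
position: [0.562, 0.0314, 0.0211]
ee_rot: [-0.086, 0.996, 0.0, 0.0]
ft_force: [-1.4, -0.3, 0.3]
grip_width: -0.002
```

```bash
python3 -m pendant '[[-0.01,-0.004,0,-0.028,1],[-0.02,-0.008,0,-0.055,1],[-0.02,-0.008,0,-0.055,1]]'

```

```text
clock: 11.92
position: [0.5628, 0.0313, 0.0211]
ee_rot: [-0.088, 0.996, 0.0, 0.0]
ft_force: [-0.8, 0.3, 0.4]
grip_width: 0.003
```

```bash
python3 -m pendant '[[-0.01,-0.004,0,-0.028,1],[-0.02,-0.008,0,-0.055,1],[-0.02,-0.008,0,-0.055,1]]'

```

```text
clock: 12.3
position: [0.5637, 0.0311, 0.0211]
ee_rot: [-0.091, 0.996, 0.0, 0.0]
ft_force: [-0.8, -0.2, 1.3]
grip_width: 0.0
```

```bash
python3 -m pendant '[[-0.01,-0.003,0,-0.028,1],[-0.02,-0.006,0,-0.055,1],[-0.02,-0.006,0,-0.055,1]]'

```

```text
clock: 12.68
position: [0.5645, 0.0309, 0.0211]
ee_rot: [-0.094, 0.996, 0.0, 0.0]
ft_force: [-1.3, 0.9, -0.8]
grip_width: 0.004
```

```bash
python3 -m pendant '[[-0.01,-0.003,0,-0.028,1],[-0.02,-0.006,0,-0.055,1],[-0.02,-0.006,0,-0.055,1]]'

```

```text
clock: 13.05
position: [0.5653, 0.0308, 0.0211]
ee_rot: [-0.097, 0.995, -0.0, 0.0]
ft_force: [-1.3, -0.4, 0.9]
grip_width: -0.001
```

```bash
python3 -m pendant '[[-0.01,-0.003,0,-0.028,1],[-0.02,-0.006,0,-0.055,1],[-0.02,-0.006,0,-0.055,1]]'

```

```text
clock: 13.42
position: [0.5661, 0.0308, 0.0211]
ee_rot: [-0.1, 0.995, 0.0, 0.0]
ft_force: [-1.4, -0.5, 0.1]
grip_width: 0.002
```

```bash
python3 -m pendant '[[-0.01,-0.003,0,-0.028,1],[-0.02,-0.006,0,-0.055,1],[-0.02,-0.006,0,-0.055,1]]'
python3 -c "
from h import *
im,d=camera('scene'); cv2.imwrite('pics/s4.png',cv2.resize(im[160:260,230:350,::-1],None,fx=6,fy=6,interpolation=cv2.INTER_CUBIC))"
```

```text
clock: 13.8
position: [0.567, 0.0307, 0.0211]
ee_rot: [-0.103, 0.995, -0.0, 0.0]
ft_force: [-1.4, -0.3, 0.6]
grip_width: -0.001
```

View pics/s4.png

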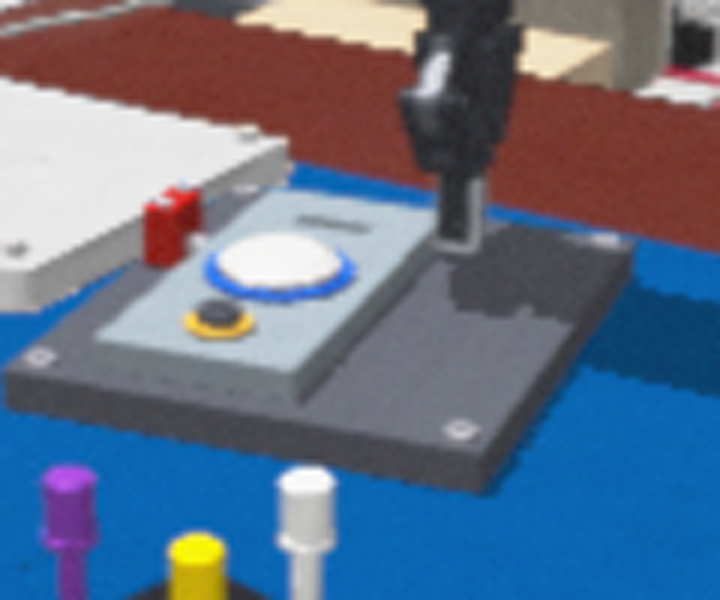

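```bash
python3 -m pendant '[[-0.01,-0.003,0,-0.028,1],[-0.015,-0.004,0,-0.04,1],[-0.015,-0.004,0,-0.04,1]]'

```

```text
clock: 14.22
position: [0.5676, 0.0307, 0.0211]
ee_rot: [-0.105, 0.994, 0.0, 0.0]
ft_force: [-1.4, -1.5, 0.4]
grip_width: 0.002
```

```bash
python3 -m pendant '[[-0.01,-0.003,0,-0.028,1],[-0.015,-0.004,0,-0.04,1],[-0.015,-0.004,0,-0.04,1]]'

```

```text
clock: 14.6
position: [0.5682, 0.0307, 0.0211]
ee_rot: [-0.107, 0.994, 0.0, 0.0]
ft_force: [-1.0, -0.3, 0.2]
grip_width: -0.002
```

```bash
python3 -m pendant '[[-0.01,-0.003,0,-0.028,1],[-0.015,-0.004,0,-0.04,1],[-0.015,-0.004,0,-0.04,1]]'

```

```text
clock: 14.98
position: [0.5688, 0.0307, 0.0211]
ee_rot: [-0.109, 0.994, 0.0, 0.0]
ft_force: [-1.8, -1.0, 0.8]
grip_width: -0.0
```

```bash
python3 -m pendant '[[-0.01,-0.003,0,-0.028,1],[-0.015,-0.004,0,-0.04,1],[-0.015,-0.004,0,-0.04,1]]'

```

```text
clock: 15.35
position: [0.5694, 0.0307, 0.0211]
ee_rot: [-0.111, 0.994, 0.0, 0.0]
ft_force: [-1.0, -0.4, 0.2]
grip_width: -0.0
```

```bash
python3 -m pendant '[[-0.01,-0.003,0,-0.028,1],[-0.015,-0.004,0,-0.04,1],[-0.015,-0.004,0,-0.04,1]]'

```

```text
clock: 15.72
position: [0.5701, 0.0307, 0.0211]
ee_rot: [-0.113, 0.994, 0.0, 0.0]
ft_force: [-1.7, -0.6, 1.3]
grip_width: 0.001
```

```bash
python3 -m pendant '[[-0.01,-0.003,0,-0.028,1],[-0.015,-0.004,0,-0.04,1],[-0.015,-0.004,0,-0.04,1]]'

```

```text
clock: 16.1
position: [0.5706, 0.0306, 0.0211]
ee_rot: [-0.115, 0.993, 0.0, 0.0]
ft_force: [-1.1, -0.8, 0.8]
grip_width: 0.004
```

```bash
python3 -m pendant '[[-0.01,-0.003,0,-0.028,1],[-0.015,-0.004,0,-0.04,1],[-0.015,-0.004,0,-0.04,1]]'

```

```text
clock: 16.48
position: [0.5713, 0.0306, 0.0211]
ee_rot: [-0.117, 0.993, 0.0, 0.0]
ft_force: [-1.1, -1.0, -0.6]
grip_width: 0.002
```

```bash
python3 -m pendant '[[-0.01,-0.003,0,-0.028,1],[-0.015,-0.004,0,-0.04,1],[-0.015,-0.004,0,-0.04,1]]'

```

```text
clock: 16.85
position: [0.5719, 0.0306, 0.0211]
ee_rot: [-0.119, 0.993, 0.0, -0.0]
ft_force: [-1.8, -1.0, 0.7]
grip_width: -0.001
```

```bash
python3 -m pendant '[[-0.01,-0.003,0,-0.028,1],[-0.015,-0.004,0,-0.04,1],[-0.015,-0.004,0,-0.04,1]]'
python3 -c "
from h import *
im,d=camera('scene'); cv2.imwrite('pics/s5.png',cv2.resize(im[160:260,230:350,::-1],None,fx=6,fy=6,interpolation=cv2.INTER_CUBIC))"
```

```text
clock: 17.23
position: [0.5722, 0.0305, 0.021]
ee_rot: [-0.121, 0.993, 0.0, -0.0]
ft_force: [-4.4, -0.9, 1.8]
grip_width: -0.003
```

View pics/s5.png

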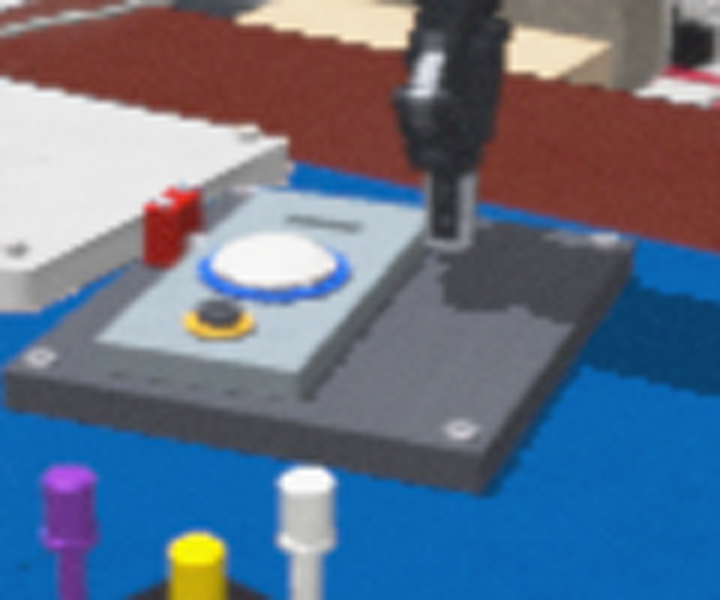

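```bash
python3 -m pendant '[[-0.004,0,0,0,1],[-0.004,0,0,0,1]]' ; python3 -m pendant '[[0,0,0,0,1]]'; python3 -m pendant '[[0,0,0,0,1]]' 

```

```text
clock: 17.52
position: [0.5724, 0.0305, 0.021]
ee_rot: [-0.121, 0.993, 0.0, -0.0]
ft_force: [-5.2, -2.0, 3.1]
grip_width: 0.001
clock: 17.65
position: [0.5724, 0.0305, 0.0211]
ee_rot: [-0.121, 0.993, 0.0, -0.0]
ft_force: [-5.0, -1.9, 3.7]
grip_width: 0.002
clock: 17.77
position: [0.5724, 0.0305, 0.021]
ee_rot: [-0.121, 0.993, 0.0, -0.0]
ft_force: [-4.5, -1.2, 3.9]
grip_width: -0.001
```

```bash
python3 -m pendant '[[-0.003,0,0,0,1],[-0.003,0,0,0,1]]' ; python3 -m pendant '[[0,0,0,0,1]]'; python3 -m pendant '[[0,0,0,0,1]]' 

```

```text
clock: 18.02
position: [0.5724, 0.0305, 0.021]
ee_rot: [-0.121, 0.993, 0.0, -0.0]
ft_force: [-5.2, -1.8, 4.1]
grip_width: 0.002
clock: 18.15
position: [0.5724, 0.0305, 0.0211]
ee_rot: [-0.121, 0.993, 0.0, -0.0]
ft_force: [-5.9, -1.8, 3.3]
grip_width: 0.0
clock: 18.27
position: [0.5724, 0.0305, 0.021]
ee_rot: [-0.121, 0.993, 0.0, -0.0]
ft_force: [-5.7, -2.2, 4.7]
grip_width: -0.0
```

```bash
python3 -m pendant '[[-0.005,0,-0.008,0,1],[-0.005,0,-0.008,0,1]]' ; python3 -m pendant '[[0,0,0,0,1]]'; python3 -m pendant '[[0,0,0,0,1]]' 

```

```text
clock: 18.52
position: [0.5725, 0.0305, 0.0211]
ee_rot: [-0.121, 0.993, -0.0, -0.001]
ft_force: [-4.5, -2.3, 1.7]
grip_width: 0.0
clock: 18.65
position: [0.5725, 0.0305, 0.0211]
ee_rot: [-0.121, 0.993, -0.0, -0.001]
ft_force: [-4.9, -1.9, 1.3]
grip_width: -0.005
clock: 18.77
position: [0.5725, 0.0305, 0.0211]
ee_rot: [-0.121, 0.993, -0.0, -0.001]
ft_force: [-5.1, -1.9, 1.0]
grip_width: 0.002
```

```bash
python3 -m pendant '[[-0.005,0,0,0,1],[-0.01,0,-0.002,0,1],[-0.01,0,-0.002,0,1]]' ; python3 -m pendant '[[0,0,0,0,1]]'; python3 -m pendant '[[0,0,0,0,1]]' 

```

```text
clock: 19.15
position: [0.5726, 0.0305, 0.0211]
ee_rot: [-0.121, 0.993, -0.0, -0.001]
ft_force: [-5.4, -3.2, 0.9]
grip_width: 0.001
clock: 19.27
position: [0.5726, 0.0304, 0.0211]
ee_rot: [-0.121, 0.993, -0.0, -0.001]
ft_force: [-5.2, -1.8, 1.5]
grip_width: 0.001
clock: 19.4
position: [0.5726, 0.0304, 0.0211]
ee_rot: [-0.121, 0.993, -0.0, -0.001]
ft_force: [-6.6, -2.5, 2.0]
grip_width: 0.001
```

```bash
python3 -m pendant '[[-0.01,0,0,0,1],[-0.02,0,-0.003,0,1],[-0.02,0,-0.003,0,1]]' ; python3 -m pendant '[[0,0,0,0,1]]'; python3 -m pendant '[[0,0,0,0,1]]' 

```

```text
clock: 19.77
position: [0.5728, 0.0304, 0.0211]
ee_rot: [-0.121, 0.993, -0.0, -0.001]
ft_force: [-7.4, -3.5, 3.8]
grip_width: -0.001
clock: 19.9
position: [0.5728, 0.0304, 0.0211]
ee_rot: [-0.121, 0.993, -0.0, -0.001]
ft_force: [-7.8, -2.5, 4.0]
grip_width: 0.001
clock: 20.02
position: [0.5728, 0.0304, 0.0211]
ee_rot: [-0.121, 0.993, -0.0, -0.001]
ft_force: [-8.6, -3.0, 2.8]
grip_width: 0.004
```

```bash
python3 -m pendant '[[-0.006,0,-0.004,0,1],[-0.012,0,-0.008,0,1],[-0.012,0,-0.008,0,1]]' ; python3 -m pendant '[[0,0,0,0,1]]'; python3 -m pendant '[[0,0,0,0,1]]' ; python3 -m pendant '[[0,0,0,0,1]]' 

```

```text
clock: 20.4
position: [0.5729, 0.0304, 0.0211]
ee_rot: [-0.121, 0.993, -0.0, -0.002]
ft_force: [-9.2, -3.2, 1.6]
grip_width: -0.003
clock: 20.52
position: [0.5729, 0.0304, 0.0211]
ee_rot: [-0.121, 0.993, -0.0, -0.002]
ft_force: [-8.3, -3.6, 1.8]
grip_width: 0.001
clock: 20.65
position: [0.5729, 0.0305, 0.0211]
ee_rot: [-0.121, 0.993, -0.0, -0.002]
ft_force: [-8.5, -2.8, 2.2]
grip_width: 0.002
clock: 20.78
position: [0.5729, 0.0304, 0.0211]
ee_rot: [-0.121, 0.993, -0.0, -0.002]
ft_force: [-8.5, -3.8, 2.4]
grip_width: -0.001
```

```bash
python3 -m pendant '[[-0.007,0,-0.002,0,1],[-0.007,0,-0.002,0,1]]' ; for i in 1 2 3 4; do python3 -m pendant '[[0,0,0,0,1]]' | grep ft; done

```

```text
clock: 21.02
position: [0.5729, 0.0304, 0.0211]
ee_rot: [-0.121, 0.993, -0.0, -0.002]
ft_force: [-10.0, -3.3, 1.4]
grip_width: -0.001
ft_force: [-9.6, -3.6, 2.3]
ft_force: [-9.5, -3.5, 2.8]
ft_force: [-9.3, -4.0, 2.6]
ft_force: [-8.8, -3.2, 2.6]
```

```bash
for i in 1 2 3 4 5 6; do python3 -m pendant '[[0,0,0,0,1]]' | grep ft; done

```

```text
ft_force: [-9.4, -4.0, 1.6]
ft_force: [-9.4, -3.0, 1.3]
ft_force: [-9.9, -3.5, 1.9]
ft_force: [-9.8, -3.6, 2.6]
ft_force: [-8.7, -3.1, 2.3]
ft_force: [-11.0, -4.2, 2.8]
```

```bash
for i in 1 2 3 4 5 6 7 8; do python3 -m pendant '[[0,0,0,0,1]]' | grep ft; done

```

```text
ft_force: [-9.1, -2.9, 1.9]
ft_force: [-9.5, -3.3, 2.7]
ft_force: [-9.8, -4.1, 1.9]
ft_force: [-10.3, -3.5, 2.9]
ft_force: [-9.3, -4.0, 2.5]
ft_force: [-9.1, -3.3, 2.5]
ft_force: [-10.3, -3.6, 3.0]
ft_force: [-10.0, -3.4, 2.4]
```

```bash
for i in 1 2 3 4 5 6 7 8; do python3 -m pendant '[[0,0,0,0,1]]' | grep -E 'ft|clock'; done

```

```text
clock: 23.4
ft_force: [-8.7, -3.2, 2.4]
clock: 23.52
ft_force: [-9.8, -3.7, 1.9]
clock: 23.65
ft_force: [-9.9, -3.0, 3.1]
clock: 23.78
ft_force: [-9.3, -4.0, 1.9]
clock: 23.9
ft_force: [-9.8, -3.8, 2.2]
clock: 24.02
ft_force: [-9.6, -3.7, 2.7]
clock: 24.15
ft_force: [-9.7, -4.3, 2.0]
clock: 24.28
ft_force: [-9.5, -3.2, 2.2]
```

```bash
python3 -m pendant '[[0.02,0,0,0,1],[0.1,0,0,0,1],[0.4,0,0,0,1],[1,0,-0.5,0,1],[1,0,-1.5,0,0.6]]'
python3 -c "
from h import *
o=tool()[0];print(np.round(o['joint_pos'],3))
to((.440,.2,.12),104);to((.459,.3947,.12),104)"
```

```text
clock: 24.9
position: [0.5334, 0.0209, 0.0814]
ee_rot: [-0.121, 0.993, 0.0, -0.002]
ft_force: [0.5, 0.3, 0.9]
grip_width: 0.202
[-0.334  0.274  0.239  1.881 -0.077  0.998  1.752]
shift [ 1.192  4.908 -0.958] turn 14.99 xang -166.07 tilt [ 3.1e-03  5.0e-04 -1.0e+00]
shift [-0.44   9.518 -0.961] turn 14.99 xang -166.07 tilt [ 3.1e-03  5.0e-04 -1.0e+00]
```

```bash
python3 -m pendant '[[0.5,0.5,-0.9,1.7,0.6],[1,1.6,-1.2,3.4,0.6],[1,2.9,-1.2,5,0.6],[0.8,4.2,-1.2,6.7,0.6],[0.5,5.4,-1.2,8.4,0.6]]'
python3 -c "
from h import *
to((.459,.3947,.12),104)"
```

```text
clock: 25.52
position: [0.4641, 0.2274, 0.1307]
ee_rot: [0.314, 0.95, 0.001, 0.001]
ft_force: [0.9, -0.2, 0.7]
grip_width: 0.402
shift [2.595 3.283 0.274] turn 6.57 xang 143.44 tilt [-5.0e-04  2.2e-03 -1.0e+00]
```

```bash
python3 -m pendant '[[0.7,0.8,0,1.7,0.6],[1.4,1.7,0,3.4,0.6],[2,2.6,0,5,0.6],[2.5,3.2,0.1,6.6,0.6],[2.55,3.25,0.2,6.6,0.6]]'
python3 -m pendant '[[0,0,0,0,0.6],[0,0,0,0,0.6]]'
python3 -c "
from h import *
to((.459,.3947,.12),104);to((.459,.3947,.038),104)
im,d=camera('scene'); cv2.imwrite('pics/s6.png',cv2.resize(im[130:320,150:390,::-1],None,fx=3.1,fy=3.1))
im,d=camera('top'); np.save('t6.npy',im);cv2.imwrite('pics/t6.png',cv2.resize(im[140:300,180:420,::-1],None,fx=3.3,fy=3.3,interpolation=cv2.INTER_CUBIC))"
```

```text
clock: 26.15
position: [0.4578, 0.3935, 0.1219]
ee_rot: [0.613, 0.79, 0.001, -0.0]
ft_force: [0.2, -0.3, -0.5]
grip_width: 0.402
clock: 26.4
position: [0.4597, 0.3896, 0.1224]
ee_rot: [0.615, 0.789, 0.0, 0.0]
ft_force: [0.5, 0.1, 0.2]
grip_width: 0.401
shift [0.129 0.013 0.06 ] turn 0.03 xang 104.15 tilt [-0.e+00  6.e-04 -1.e+00]
shift [0.129 0.012 2.11 ] turn 0.03 xang 104.15 tilt [-0.e+00  6.e-04 -1.e+00]
```

View pics/s6.png

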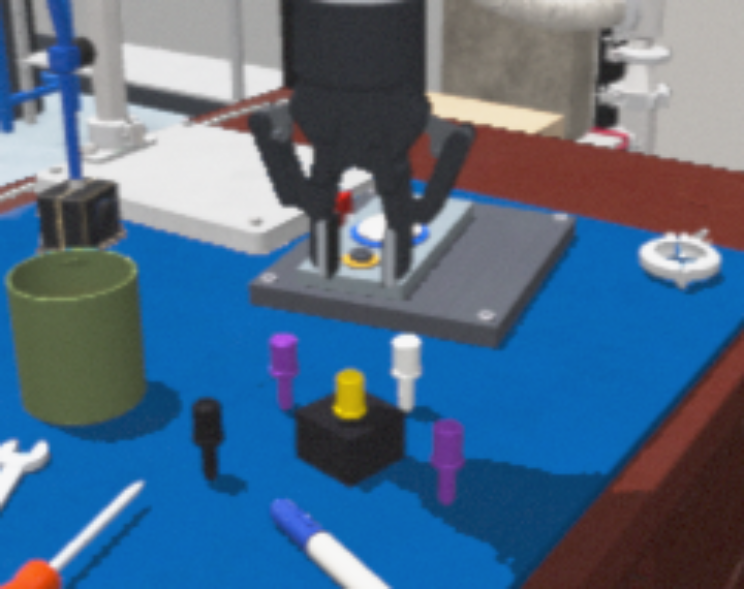

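View pics/t6.png

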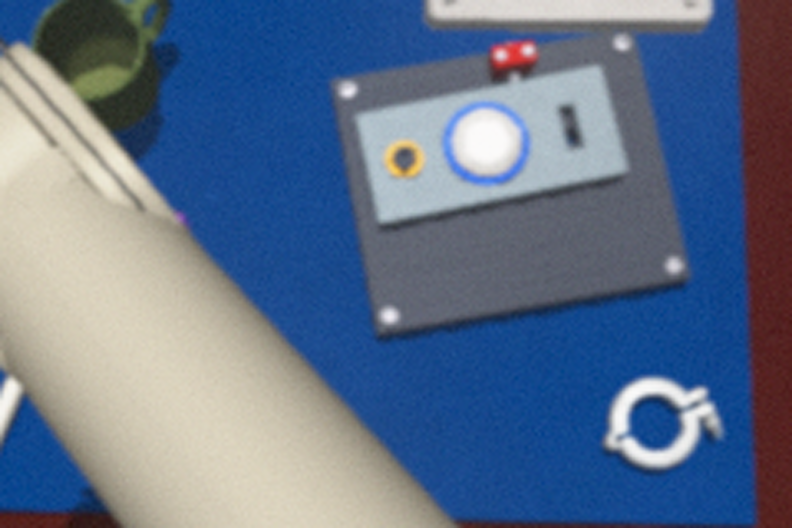

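```bash
python3 -m pendant '[[0.13,0.012,0.5,0,0.6],[0.13,0.012,1.3,0,0.6],[0.13,0.012,1.6,0,0.6],[0.13,0.012,1.6,0,0.6]]'
python3 - <<'E'
from h import *
im=np.load('t6.npy').astype(float)
im0=np.load('top0im.npy').astype(float)
pts=[]
for I in (im,im0):
  pts=[]
  for u,v in [(348,89),(622,42),(674,266),(389,316)]:
    a=int(round(u/3.3+180));b=int(round(v/3.3+140)); w=I[b-4:b+5,a-4:a+5].mean(-1); w=np.clip(w-120,0,None)
    yy,xx=np.mgrid[b-4:b+5,a-4:a+5]; c=((w*xx).sum()/w.sum(),(w*yy).sum()/w.sum()); pts.append(ray('top',*c,.019)[:2])
  pts=np.array(pts); print(np.round(pts*1000,1)); cen=pts.mean(0)
  L=[np.linalg.norm(pts[i]-pts[(i+1)%4])*1000 for i in range(4)]; print('L',np.round(L,1))
  hx,hy=(L[1]+L[3])/4000,(L[0]+L[2])/4000
  s=np.array([(hx,hy),(hx,-hy),(-hx,-hy),(-hx,hy)]); H=s.T@(pts-cen); th=np.arctan2(H[0,1]-H[1,0],H[0,0]+H[1,1])
  Rm=np.array([[np.cos(th),-np.sin(th)],[np.sin(th),np.cos(th)]]);print('cen',cen,'th',th,'hole',Rm@[.025,-.055]+cen,'piv',Rm@[.025,.08]+cen)
# hole centroid initial
g=im0.mean(-1); print(np.round(g[175:187,346:360]).astype(int))
h=255-g[176:187,347:359]; w=np.clip(h-np.median(h)-8,0,None); yy,xx=np.mgrid[176:187,347:359]; c=((w*xx).sum()/w.sum(),(w*yy).sum()/w.sum());print(c,ray('top',*c,.018),ray('top',*c,.012))
cv2.imwrite('pics/slot.png',cv2.resize(np.load('t6.npy')[165:195,335:375,::-1],None,fx=16,fy=16,interpolation=cv2.INTER_CUBIC))
to((.459,.3947,.038),104)
E
```

```text
clock: 27.0
position: [0.4578, 0.3956, 0.057]
ee_rot: [0.614, 0.789, -0.001, -0.0]
ft_force: [-1.0, 0.7, -0.1]
grip_width: 0.404
[[652.2 237.9]
 [695.3  16.7]
 [512.7 -19.6]
 [469.5 202.8]]
L [225.3 186.2 226.5 186.1]
cen [0.58244401 0.10942311] th 0.19250238887454835 hole [0.61750459 0.06022193] piv [0.59167697 0.19272829]
[[652.3 237.7]
 [695.3  16.7]
 [512.8 -19.6]
 [469.6 202.5]]
L [225.1 186.1 226.3 186. ]
cen [0.58249585 0.10933114] th 0.19272311585049104 hole [0.61756728 0.0601377 ] piv [0.59171042 0.19263835]
[[123 124 125 122 125 119 121 118 123 123 120 120 122 123]
 [129 122 121 121 122 123 122 120 125 119 125 121 120 119]
 [122 124 121 122 123 118 120 122 124 121 122 121 121 127]
 [120 119 121 120 118 109 108 110 112 118 120 124 124 120]
 [121 123 121 118 101  85  81  88 103 114 121 121 121 118]
 [119 124 121 108  93  73  67  70  87 105 121 124 118 121]
 [122 122 118 107  91  77  68  73  85 106 114 119 119 123]
 [122 123 119 109 101  87  84  84  99 108 119 117 121 122]
 [120 122 122 117 111 106 103 105 114 117 120 122 118 122]
 [121 121 120 120 120 116 119 118 119 121 120 119 119 120]
 [122 122 121 124 123 125 120 119 119 117 123 117 121 117]
 [124 120 123 120 118 118 118 118 117 120 120 118 117 120]]
(np.float64(352.0760149726462), np.float64(180.57241577886555)) [0.61738161 0.06028246 0.018     ] [0.61910156 0.05930772 0.012     ]
shift [-0.028  0.024  0.474] turn 0.03 xang 104.18 tilt [-0.0011 -0.0017 -1.    ]
```

View pics/slot.png

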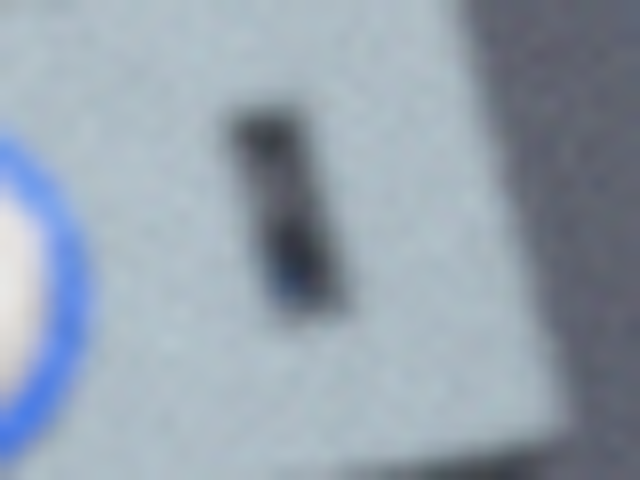

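```bash
python3 -m pendant '[[0,0,0,0,0.6],[0,0,0,0,0.6]]'
python3 -c "
from h import *
to((.4592,.3947,.0385),104)
im,d=camera('scene'); cv2.imwrite('pics/s7.png',cv2.resize(im[180:300,210:330,::-1],None,fx=5,fy=5))"
```

```text
clock: 27.25
position: [0.4588, 0.3965, 0.0591]
ee_rot: [0.614, 0.789, 0.001, 0.0]
ft_force: [-1.1, -0.2, -0.5]
grip_width: 0.4
shift [-0.047 -0.004  0.516] turn 0.03 xang 104.18 tilt [ 0.001   0.0016 -1.    ]
```

View pics/s7.png

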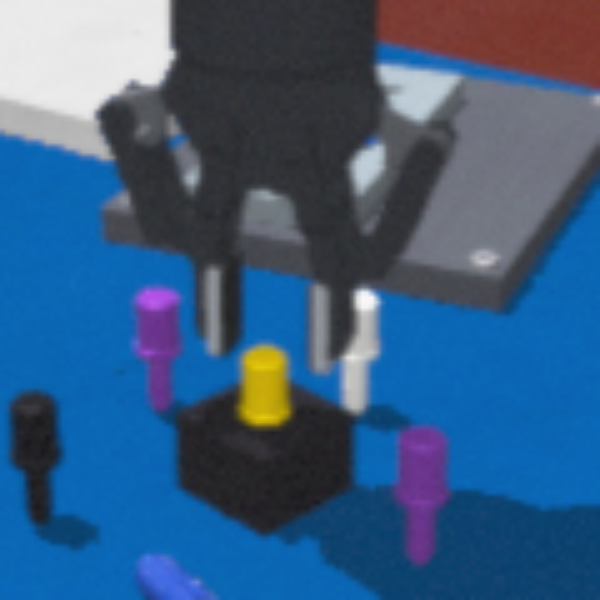

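```bash
python3 -m pendant '[[-0.047,0,0.3,0,0.6],[-0.047,0,0.5,0,0.6],[-0.047,0,0.515,0,0.6],[-0.047,0,0.515,0,0.6]]'
python3 -c "
from h import *
to((.4592,.3947,.0385),104)"
python3 -m pendant '[[0,0,0,0,0.7],[0,0,0,0,0.8],[0,0,0,0,1],[0,0,0,0,1]]' 30
python3 -c "
from h import *
o,p,r=tool();print(p,o['ft_force']);im,d=camera('scene'); cv2.imwrite('pics/s8.png',cv2.resize(im[180:300,210:330,::-1],None,fx=5,fy=5))"
```

```text
clock: 27.8
position: [0.4588, 0.3943, 0.0374]
ee_rot: [0.614, 0.789, -0.0, -0.0]
ft_force: [-0.6, -0.9, -0.3]
grip_width: 0.4
shift [ 0.007  0.013 -0.029] turn 0.03 xang 104.18 tilt [-0.e+00 -1.e-04 -1.e+00]
clock: 28.3
position: [0.4617, 0.3952, 0.0391]
ee_rot: [0.615, 0.789, 0.003, 0.001]
ft_force: [8.6, 2.3, 1.4]
grip_width: 0.2
[0.46165371 0.39519594 0.03914094] [8.60400222 2.30565363 1.42404643]
```

View pics/s8.png

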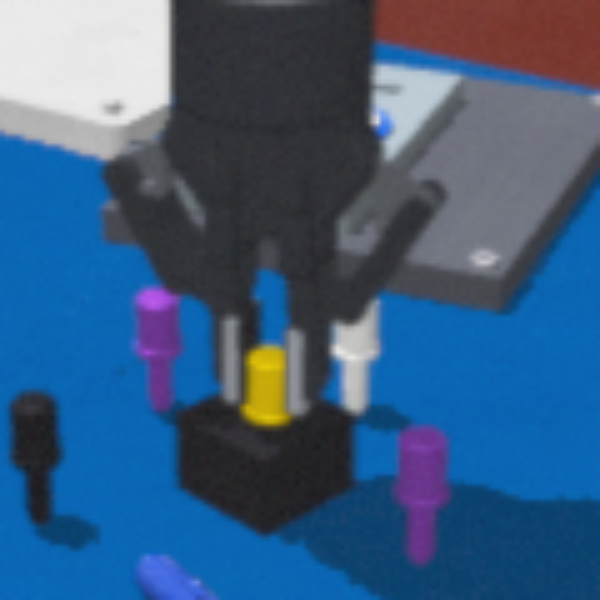

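```bash
python3 -c "
from h import *
to((.4643,.396,.0391),104)"
```

```text
shift [0.002 0.07  0.001] turn 0.02 xang 104.13 tilt [ 0.002  0.006 -1.   ]
```

```bash
python3 -m pendant '[[0,0.03,0,0,1],[0,0.065,0,0,1],[0,0.065,0,0,1],[0,0.065,0,0,1]]'; python3 -m pendant '[[0,0,0,0,1]]'
```

```text
clock: 28.85
position: [0.462, 0.3954, 0.0387]
ee_rot: [0.614, 0.789, 0.001, 0.0]
ft_force: [1.3, 0.4, 7.6]
grip_width: 0.202
clock: 28.98
position: [0.462, 0.3954, 0.0386]
ee_rot: [0.614, 0.789, 0.001, 0.0]
ft_force: [1.0, -0.6, 6.4]
grip_width: 0.208
```

```bash
python3 -m pendant '[[0,0.01,-0.1,0,1],[0,0.01,-0.3,0,1],[0,0.01,-0.6,0,1],[0,0.01,-0.9,0,1],[0,0.01,-1.2,0,1]]'; python3 -m pendant '[[0,0,-0.7,0,1],[0,0,-1.2,0,1],[0,0,-1.2,0,1],[0,0,-1.2,0,1],[0,0,-1.2,0,1]]'
python3 -c "
from h import *
to((.6175,.0602,.14),104)
im,d=camera('scene'); cv2.imwrite('pics/s9.png',cv2.resize(im[130:290,200:360,::-1],None,fx=3.7,fy=3.7))"
```

```text
clock: 29.6
position: [0.4613, 0.3949, 0.0864]
ee_rot: [0.614, 0.789, -0.0, -0.0]
ft_force: [0.1, -0.3, -1.0]
grip_width: 0.199
clock: 30.22
position: [0.4611, 0.3946, 0.1323]
ee_rot: [0.614, 0.789, -0.001, -0.0]
ft_force: [0.1, 1.0, 0.1]
grip_width: 0.201
shift [-9.063  1.741 -0.186] turn 0.03 xang 104.19 tilt [-9.0e-04 -1.6e-03 -1.0e+00]
```

View pics/s9.png

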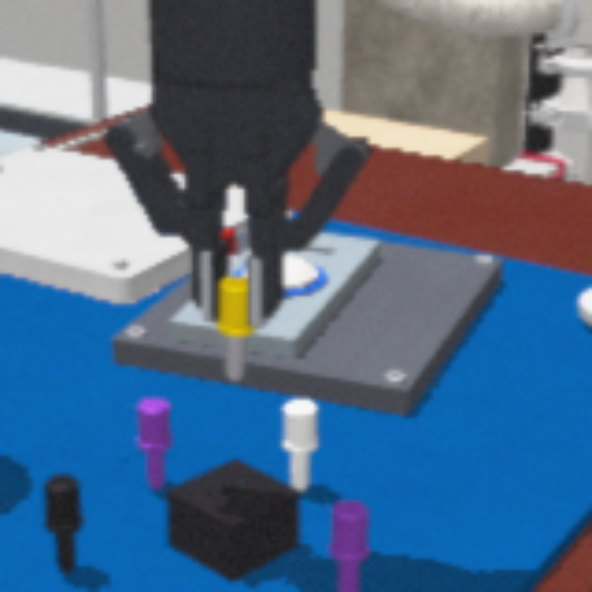

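```bash
cat > ycheck.py <<'E'
from h import *
def yellow(im,D,n):
    hsv=cv2.cvtColor(im,cv2.COLOR_RGB2HSV); m=((hsv[...,0]>22)&(hsv[...,0]<35)&(hsv[...,1]>190)&(hsv[...,2]>110)).astype(np.uint8)
    k,l,st,ce=cv2.connectedComponentsWithStats(m)
    for i in range(1,k):
        if st[i,4]>15:
            mm=l==i; C=cloud(n,D)[mm&(D>0)]; print(n,st[i],np.round(ce[i],2),'cloud med',np.round(np.median(C,0)*1000,1),'zmax',C[:,2].max())
if __name__=='__main__':
    yellow(np.load('top0im.npy'),np.load('top0.npy'),'top')
    yellow(np.load('scene0im.npy'),np.load('scene0.npy'),'scene')
    im,D=camera('scene'); o,p,Rm=tool(); print('TCP',p, 'R',Rm[:,0]); yellow(im,D,'scene'); np.save('s9.npy',im);np.save('s9d.npy',D)
    # axis intersect: rays through column centroid vs expected pin axis at TCP
    for q in [(.4592,.3947,.049),(.462,.3954,.049),p+[0,0,.0105]]: print(np.round(proj('scene',q),2))
E
python3 ycheck.py
```

```text
top [217 232   8   8  30] [220.67 236.03] cloud med [456.7 393.5  58.9] zmax 0.06192034213468056
top [ 27 277  11   4  28] [ 33.11 277.96] cloud med [350.4 873.   11.4] zmax 0.01431829124498285
scene [258 250  10  15 126] [262.43 257.31] cloud med [458.4 404.6  47.4] zmax 0.05997252871601061
TCP [0.46135789 0.39469233 0.1326423 ] R [-2.44937856e-01  9.69538575e-01 -6.30555694e-04]
scene [259 205   8  16 106] [262.17 212.59] cloud med [458.2 404.2 141.7] zmax 0.1533124438714099
[265.26 254.66]
[263.86 254.42]
[263.93 209.77]
```

```bash
python3 - <<'E'
from h import *
im=np.load('s9.npy').astype(float); D=np.load('s9d.npy')
P=[]
for u,v in [(40,357),(245,187),(605,240),(462,429)]:
    a=int(round(u/6+229.6));b=int(round(v/6+159.6)); w=np.clip(im[b-2:b+3,a-3:a+4].mean(-1)-130,0,None); yy,xx=np.mgrid[b-2:b+3,a-3:a+4]
    if w.sum()==0: print('none',u,v); P.append([np.nan]*2); continue
    c=((w*xx).sum()/w.sum(),(w*yy).sum()/w.sum()); q=ray('scene',*c,.019); P.append(q[:2]); print(np.round(c,2),np.round(q*1000,1), w.sum())
T=np.array([[652.2,237.9],[695.3,16.7],[512.7,-19.6],[469.5,202.8]])/1000
print(np.round((np.array(P)-T)*1000,1))
# block top corners in scene0: from s_crop 3.2x offset (150,170)
for u,v in [(305,294),(362,335),(417,297),(361,262)]:
    print(np.round(ray('scene',(u+.5)/3.2+149.5,(v+.5)/3.2+169.5,.034)*1000,1))
E
```

```text
[236.11 219.07] [654.1 239.6  19. ] 542.9999999999999
none 245 187
[330.38 199.54] [513.4 -16.1  19. ] 416.66666666666663
[306.33 231.23] [471.3 204.3  19. ] 676.0
[[1.9 1.7]
 [nan nan]
 [0.7 3.5]
 [1.8 1.5]]
[492.2 416.9  34. ]
[436.6 436.2  34. ]
[432.9 382.6  34. ]
[486.5 365.   34. ]
```

```bash
python3 -m pendant '[[-0.8,0.2,0,0,1],[-1.8,0.4,0,0,1],[-2.8,0.6,0,0,1],[-3.8,0.8,0,0,1],[-4.6,1,0,0,1]]'; python3 -m pendant '[[-0.9,0.2,0,0,1],[-1.8,0.4,0,0,1],[-2.8,0.5,0,0,1],[-3.6,0.7,0,0,1],[-4.2,0.7,0,0,1]]'; python3 -m pendant '[[0,0,0,0,1],[0,0,0,0,1]]'
python3 -c "
from h import *
o=tool()[0];print(o['joint_pos'])
to((.62,.0609,.08),104)"
```

```text
clock: 30.95
position: [0.5461, 0.2245, 0.1332]
ee_rot: [0.615, 0.789, -0.0, 0.0]
ft_force: [0.5, 0.8, -1.1]
grip_width: 0.203
clock: 31.58
position: [0.6143, 0.0686, 0.133]
ee_rot: [0.615, 0.789, -0.0, 0.0]
ft_force: [-1.4, -0.1, -0.2]
grip_width: 0.196
clock: 31.82
position: [0.6135, 0.0715, 0.1331]
ee_rot: [0.614, 0.789, 0.0, -0.0]
ft_force: [0.2, 0.4, -1.4]
grip_width: 0.201
[-0.43794724  0.39226313  0.31406794  1.61785261 -0.1303517   1.15253293
  0.15526209]
shift [-0.298  0.093  1.328] turn 0.04 xang 104.23 tilt [ 7.e-04 -4.e-04 -1.e+00]
```

```bash
python3 -m pendant '[[-0.2,0.09,0.4,0,1],[-0.298,0.093,0.9,0,1],[-0.298,0.093,1.25,0,1],[-0.298,0.093,1.25,0,1],[-0.298,0.093,1.25,0,1]]'; python3 -m pendant '[[0,0,0,0,1],[0,0,0,0,1]]'
python3 -c "
from h import *
to((.62,.0609,.07),104)
for n in ('scene','top'):
  im,d=camera(n); np.save(n+'10.npy',im)
  c=(slice(150,240),slice(260,380)) if n=='scene' else (slice(120,240),slice(270,430))
  cv2.imwrite('pics/%s10.png'%n,cv2.resize(im[c][...,::-1],None,fx=5,fy=5,interpolation=cv2.INTER_CUBIC))"
```

```text
clock: 32.45
position: [0.6206, 0.0599, 0.0837]
ee_rot: [0.614, 0.789, 0.0, 0.0]
ft_force: [0.5, 0.4, -0.5]
grip_width: 0.207
clock: 32.7
position: [0.6207, 0.0598, 0.084]
ee_rot: [0.614, 0.789, 0.0, 0.0]
ft_force: [0.0, -0.5, 0.1]
grip_width: 0.203
shift [ 0.03  -0.01   0.349] turn 0.03 xang 104.18 tilt [ 1.e-04  1.e-03 -1.e+00]
```

View pics/scene10.png

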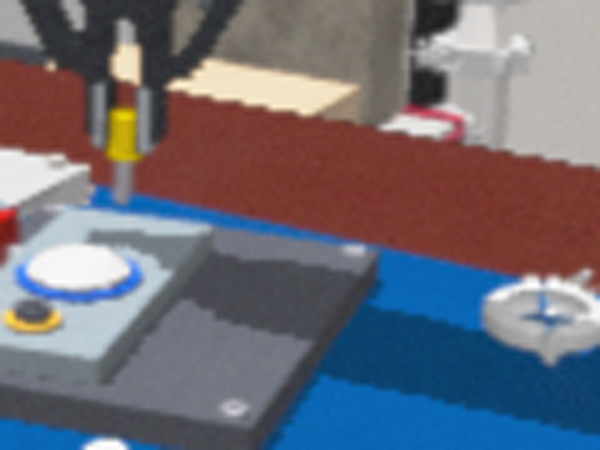

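View pics/top10.png

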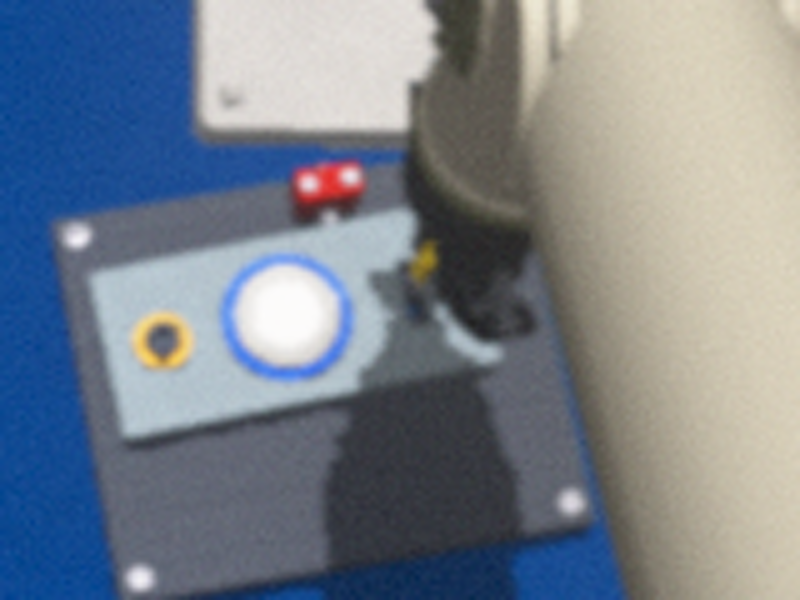

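```bash
python3 -c "
from h import *
o,p,Rm=tool();print(p)
im=np.load('top10.npy');x0,y0=335,160
I=cv2.resize(im[y0:y0+35,x0:x0+45,::-1],None,fx=16,fy=16,interpolation=cv2.INTER_CUBIC)
def dot(q,c):
    u,v=proj('top',q);cv2.circle(I,(int((u-x0+.5)*16),int((v-y0+.5)*16)),3,c,-1)
m=p[2]-.0056
for z in (-.027,-.01,.001,.027): dot([p[0],p[1],m+z],(0,255,0))
dot([.6175,.0602,.018],(0,0,255))
cv2.imwrite('pics/z10.png',I)"
```

```text
[0.62053188 0.05978854 0.08378336]
```

View pics/z10.png

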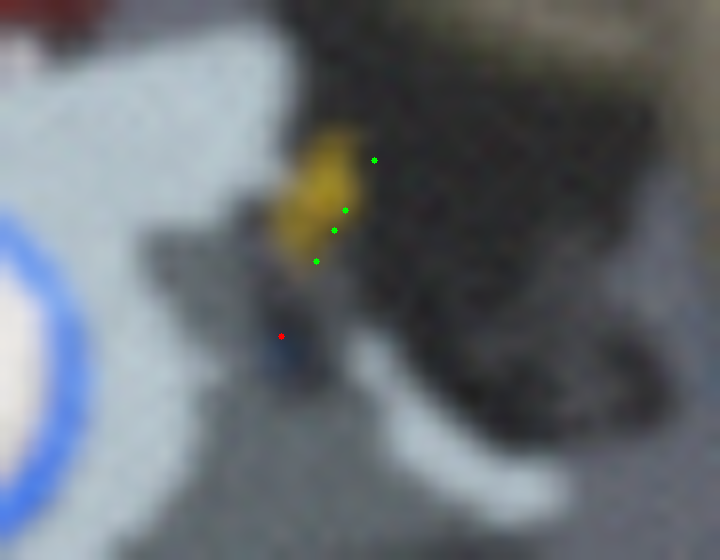

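```bash
python3 -c "
from h import *
to((.6193,.0605,.068),104)"
python3 -m pendant '[[0.02,-0.03,0.2,0,1],[0.02,-0.03,0.4,0,1],[0.02,-0.03,0.4,0,1],[0.02,-0.03,0.4,0,1]]'; python3 -m pendant '[[0,0,0.04,0,1],[0,0,0.08,0,1],[0,0,0.08,0,1]]'
```

```text
shift [ 0.025 -0.026  0.395] turn 0.03 xang 104.18 tilt [ 1.e-04  6.e-04 -1.e+00]
clock: 33.3
position: [0.619, 0.0601, 0.0674]
ee_rot: [0.614, 0.789, -0.0, -0.0]
ft_force: [0.0, 0.2, -1.6]
grip_width: 0.203
clock: 33.67
position: [0.6189, 0.0602, 0.0641]
ee_rot: [0.614, 0.789, -0.0, -0.0]
ft_force: [0.2, 0.4, -0.5]
grip_width: 0.202
```

```bash
python3 -m pendant '[[0,0,0.03,0,1],[0,0,0.06,0,1],[0,0,0.06,0,1]]'; 
```

```text
clock: 34.05
position: [0.6189, 0.0602, 0.0617]
ee_rot: [0.614, 0.789, -0.0, -0.0]
ft_force: [-0.1, 0.4, -0.2]
grip_width: 0.201
```

```bash
python3 -m pendant '[[0,0,0.03,0,1],[0,0,0.06,0,1],[0,0,0.06,0,1]]'; 
```

```text
clock: 34.42
position: [0.6189, 0.0602, 0.0593]
ee_rot: [0.614, 0.789, -0.0, -0.0]
ft_force: [-0.3, -0.6, -0.4]
grip_width: 0.203
```

```bash
python3 -m pendant '[[0,0,0.05,0,1],[0,0,0.1,0,1],[0,0,0.15,0,1],[0,0,0.15,0,1]]'; 
```

```text
clock: 34.92
position: [0.6188, 0.0602, 0.0532]
ee_rot: [0.614, 0.789, -0.0, -0.0]
ft_force: [0.6, -0.1, -0.5]
grip_width: 0.201
```

```bash
python3 -m pendant '[[0,0,0.03,0,1],[0,0,0.06,0,1],[0,0,0.06,0,1]]'; 
```

```text
clock: 35.3
position: [0.6189, 0.0602, 0.0509]
ee_rot: [0.614, 0.789, -0.0, -0.0]
ft_force: [0.3, -0.0, -0.8]
grip_width: 0.204
```

```bash
python3 -m pendant '[[0,0,0.03,0,1],[0,0,0.06,0,1],[0,0,0.06,0,1]]'; 
```

```text
clock: 35.67
position: [0.6189, 0.0602, 0.0485]
ee_rot: [0.614, 0.789, -0.0, -0.0]
ft_force: [-0.3, -0.8, -0.8]
grip_width: 0.198
```

```bash
python3 -m pendant '[[0,0,0.03,0,1],[0,0,0.06,0,1],[0,0,0.06,0,1]]'; 
```

```text
clock: 36.05
position: [0.6189, 0.0602, 0.0461]
ee_rot: [0.614, 0.789, -0.0, -0.0]
ft_force: [0.7, -0.2, -1.2]
grip_width: 0.203
```

```bash
python3 -m pendant '[[0,0,0.04,0,1],[0,0,0.08,0,1],[0,0,0.08,0,1]]'; 
```

```text
clock: 36.42
position: [0.6189, 0.0602, 0.0428]
ee_rot: [0.614, 0.789, -0.0, -0.0]
ft_force: [0.6, 0.7, -0.4]
grip_width: 0.204
```

```bash
python3 -m pendant '[[0,0,0.03,0,1],[0,0,0.06,0,1],[0,0,0.06,0,1]]'; 
```

```text
clock: 36.8
position: [0.619, 0.0602, 0.0405]
ee_rot: [0.614, 0.789, -0.0, -0.0]
ft_force: [-0.3, 0.2, -0.9]
grip_width: 0.2
```

Into the hole with no resistance. Down to the seat (TCP about 0.0366).

```bash
python3 -m pendant '[[0,0,0.03,0,1],[0,0,0.06,0,1],[0,0,0.06,0,1]]'; 
```

```text
clock: 37.17
position: [0.6189, 0.0603, 0.0381]
ee_rot: [0.614, 0.789, -0.0, -0.0]
ft_force: [-0.6, -1.5, -0.4]
grip_width: 0.202
```

```bash
python3 -m pendant '[[0,0,0.02,0,1],[0,0,0.03,0,1],[0,0,0.03,0,1]]'; 
python3 -c "
from h import *
im,d=camera('scene');cv2.imwrite('pics/s11.png',cv2.resize(im[150:240,230:350,::-1],None,fx=6,fy=6,interpolation=cv2.INTER_CUBIC))"
```

```text
clock: 37.55
position: [0.619, 0.0602, 0.037]
ee_rot: [0.614, 0.789, -0.0, -0.0]
ft_force: [-0.5, -0.1, -1.0]
grip_width: 0.201
```

View pics/s11.png

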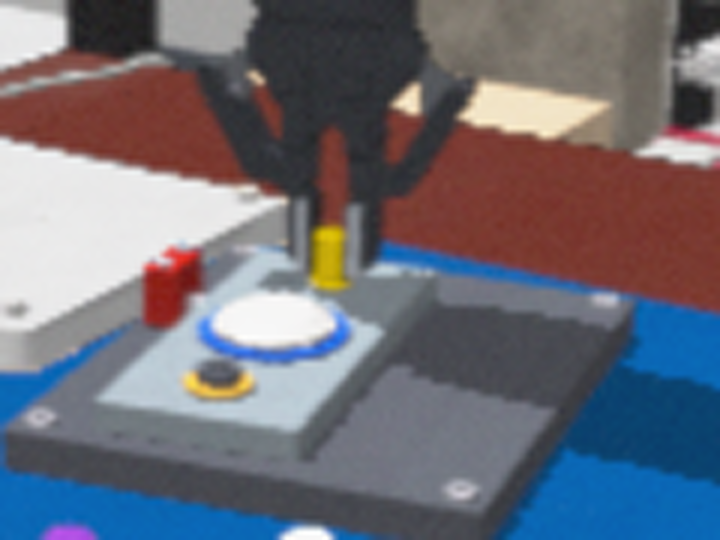

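```bash
python3 -m pendant '[[0,0,0.015,0,1],[0,0,0.015,0,1],[0,0,0.015,0,1]]'; 
```

```text
clock: 37.98
position: [0.6191, 0.0602, 0.0366]
ee_rot: [0.614, 0.789, 0.0, 0.0]
ft_force: [-1.8, -0.2, 2.6]
grip_width: 0.209
```

```bash
python3 -m pendant '[[0,0,0.01,0,1],[0,0,0.01,0,1],[0,0,0.01,0,1]]'; 
```

```text
clock: 38.35
position: [0.6191, 0.0601, 0.0365]
ee_rot: [0.614, 0.789, 0.0, 0.0]
ft_force: [-2.6, -0.2, 7.0]
grip_width: 0.196
```

```bash
python3 -m pendant '[[0,0,-0.012,0,1],[0,0,-0.012,0,0.78],[0,0,-0.012,0,0.7],[0,0,-0.012,0,0.62],[0,0,-0.012,0,0.6]]'; python3 -m pendant '[[0,0,0,0,0.6],[0,0,-0.3,0,0.6],[0,0,-0.8,0,0.6],[0,0,-1.4,0,0.6],[0,0,-2,0,0.6]]'
python3 -c "
from h import *
im,d=camera('scene');cv2.imwrite('pics/s12.png',cv2.resize(im[150:240,230:350,::-1],None,fx=6,fy=6,interpolation=cv2.INTER_CUBIC))"
```

```text
clock: 38.98
position: [0.619, 0.0603, 0.0364]
ee_rot: [0.614, 0.789, 0.0, -0.0]
ft_force: [0.8, 0.8, -0.2]
grip_width: 0.401
clock: 39.6
position: [0.6194, 0.0602, 0.119]
ee_rot: [0.614, 0.789, 0.001, 0.0]
ft_force: [0.5, 0.7, 0.6]
grip_width: 0.399
```

View pics/s12.png

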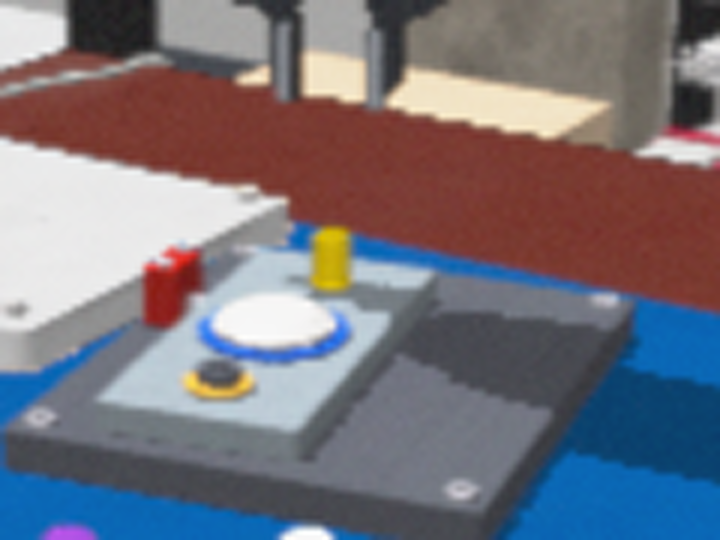

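```bash
python3 -m pendant '[[1,0,-0.3,0,0.6],[2,0,-0.6,0,0.6],[3.2,-0.5,-0.6,0,0.6],[4.4,-1,-0.6,0,0.6],[5.6,-1.5,-0.6,0,0.6]]'; python3 -m pendant '[[1,-0.5,0,0,0.6],[2,-1,0,0,0.6],[2.2,-1,0,0,0.6],[2.2,-1,0,0,0.6]]'
python3 -c "
from h import *
im,d=camera('top');np.save('t13.npy',im)
a=np.load('t6.npy')
print(np.abs(im[150:215,285:345].astype(int)-a[150:215,285:345]).mean(), cv2.phaseCorrelate(a[155:215,285:350].mean(-1),im[155:215,285:350].mean(-1).astype(float)))
b=np.hstack([x[140:230,270:390,::-1] for x in (a,im)]);cv2.imwrite('pics/t13.png',cv2.resize(b,None,fx=3.3,fy=3.3,interpolation=cv2.INTER_CUBIC))"
```

```text
clock: 40.28
position: [0.5053, 0.2641, 0.142]
ee_rot: [0.615, 0.789, 0.001, 0.0]
ft_force: [0.6, 0.7, 0.4]
grip_width: 0.398
clock: 40.78
position: [0.4461, 0.3383, 0.1414]
ee_rot: [0.614, 0.789, 0.001, 0.0]
ft_force: [1.2, -0.9, 0.3]
grip_width: 0.396
2.6278632478632478 ((0.008110412852111892, -0.02581984154118544), 0.9915134441236102)
```

View pics/t13.png

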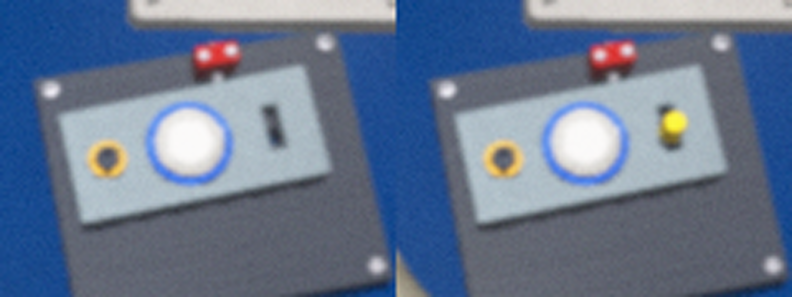

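```bash
python3 -m pendant '[[0,0,0,0,0.6],[0,0,0,0,0.6],[0,0,0,0,0.6]]'; python3 -c "
from h import *
print(hand_in())"
```

```text
clock: 41.2
position: [0.4459, 0.3378, 0.1405]
ee_rot: [0.615, 0.789, -0.0, 0.0]
ft_force: [-0.3, 0.4, 0.3]
grip_width: 0.4
the job is handed in; nothing more can be done
None
```

I handed the job in at 41.2 s. The plate rests against the stop screw and the yellow pin stands through the slot in the base hole, with its head on the plate.

- **Push:** I turned the plate with the shut fingers until the force jumped at the stop. I then held it there for about 3 s at a mean of about 10.2 N, with single readings from about 9 to 11.7 N (sensor noise about 0.6 N) and none as high as 13 N. A 2–3 N upward friction force was also on the tool; it is not counted in those figures.
- **Picking the pin:** When the jaws closed, the camera position proved about 3 mm off in x. That pushed about 9 N sideways on the pin in its block, which I relieved before lifting.
- **Placing the pin:** It went through the slot and into the hole with no measurable resistance. It seated at the height I had worked out; I pressed it down with up to 7 N, then eased off and released it.
- **Last checks:** The top camera showed the plate shifted by less than 0.05 pixel since before I fetched the pin, and the pin looked upright and seated. The robot was clear of everything at hand-in. I never moved near the mug or the clamp, though I did not compare their positions in a final picture.

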